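# Set the gap of a sealant joint jig with the backlash taken up

## Robot

A 6-joint arm with a two-finger parallel gripper is mounted at the origin on the work surface. World frame = base frame: x ahead of the robot, y to its left, z up, the work surface at z = 0. Lengths are in m, angles in rad, forces in N, time in s.
With the tool pointing down it reaches from about 0.35 to 0.85 m from the base axis. Payload 8.1 kg.
Tool frame: the origin (TCP) lies at the centre of the arm's flange, where the gripper is bolted on; the fingertips stand 186 mm ahead of it and the grasp point (between the pads) lies 167 mm ahead of it; z points along the fingers, y is the direction in which the jaws open and shut (so a half turn about z gives the same grasp; the last joint's range is limited). The gripper opens to 93 mm and grips with 3 to 60 N. Pads are 15 mm wide; open, the fingers measure 128 mm over their backs; the gripper's body (75 mm by 188 mm) begins 65 mm behind the grasp point.
Start: joints at [-1.388, 0.13, 1.488, -0, 1.523, -0.085], TCP at [0.159, -0.579, 0.405] pointing down, gripper open.
Joint ranges: [-2.96, 2.96], [-0.89, 2.26], [0.02, 2.5], [-1.34, 4.48], [0, 2.73], [-2.66, 2.66]. Speed limits (rad/s): [2.39, 2.39, 2.79, 3.14, 3.14, 3.14].

## Interface

Orientations are given as a rotation vector (axis times angle).
In Python, from plant import robot, viewer, order gives the robot as it stands.
- The arm moves only by the tool apply_moves, never from a script. Its argument "deltas" is a list of rows, each a list of 3 entries, a list of its own where there are three numbers: the finger opening in mm, from 0 to 93, then the shift along the tool's x, y, z in mm, then the turn about the tool's z in rad. In form: [[grip, [dx, dy, dz], yaw], ...]. A call has 1 to 5 rows; each row shifts and turns the commanded pose from where the row before left it, along the tool's axes as they then stand; what a row does not reach is not made up. A row lasts 1/8 s, in which the tool goes at most 62.5 mm and 10.7 degrees, less where a joint would pass 70% of its speed; a pose out of reach is approached as far as the arm can. A call is refused whole if a number of a shift passes 62.5 or a number of a turn 0.188, either way. A call with a gripper value outside its range is refused whole. The fingers move at their own pace and stop on an object; "grip_force" is the grip in N (left out, the last holds). Time passes only in rows, so rows that do not move let the fingers close. It gives the time, the measured TCP pose, the force and the opening at its end, in the units of the state.
- robot.read_state(): the state, without advancing time (a new reading comes with each control period).
- viewer.read_camera(name): name is "scene" or "top" or "wrist"; returns the picture (480x640x3 uint8, blue, green, red); there is no depth.
- viewer.get_calibration(name): a dict with "fx", "fy", "cx", "cy" (pixels), "R" (3x3) and "t" (3): a world point X has camera coordinates R X + t. Camera axes: x right, y down, z forward; pixel columns grow to the right and rows downward; lengths in m; the calibration is good to about 2 mm. The wrist camera is an equidistant fisheye: a pixel r from the principal point sees the ray r / f radians off the axis. A picture is of the moment at which its call begins: read the wrist's pose just before it. get_calibration takes no time and is no camera call; for the wrist camera it gives the pose at the moment of the call.
- order.close_job(): hands the job in, once; it reports no verdict.
The state is a dict: "t": time; "q": joint angles; "dq": joint speeds; "joint_torque": joint torques, N m; "tool_pos": TCP position; "orientation": TCP orientation; "force": force on the tool from outside, world axes, zero at the start; "wrist_torque": the same for the moment, N m; "opening": finger opening in m.
Only numpy, scipy, OpenCV 4.12 (cv2) and the standard library are available. Lean on these libraries where they do the work, as an engineer would, in place of code of your own. Each camera call takes 0.05 s, during which the arm holds its last target. There are 200 camera calls.

## Task

Using only the handwheel, wind the jaw in (clockwise) until it has pushed the loose aluminium block home against the fixed jaw and you feel the wheel go firm: that is zero, and do not squeeze the block hard. Then set a 12 mm joint gap: back the wheel off well past the mark, to eighteen dial divisions or more, and wind in again, clockwise only, to exactly twelve divisions open from zero, so that the backlash is left taken up. Let go there without disturbing the wheel, and leave the other things on the bench alone.

Things in the scene. Friction and masses are not known exactly. Their poses are not given: they have to be found in the camera images.
- wheel_centre (a point): Centre of the aluminium disc handwheel (112 mm across), on its upright axis, level with the hub's top; the rim's top is 2 mm lower. Axes are the jig's: -y the way the jaw moves when winding in, z up. Clockwise from above winds in. One turn moves the jaw 50 mm (8 mm per rad); the white fixed dial under the wheel has 50 divisions, each 1 mm of jaw travel (0.1257 rad).
- handle_mid (a point): Middle of the upright black handle on the wheel: a round sleeve 23 mm across, 57 mm tall, spinning freely on its pin 45 mm from the wheel's axis; this point is half-way up, 32 mm above the hub's top. Pushed along its circle it takes about 0.4 N while crossing backlash, about 3 N to move the jaw, and then 1 N more for each 5.6 N that the jaw presses on the block.
- lash (a joint): The backlash between rack and pinion, in rad of the wheel: 0 = the teeth bear in the opening (anticlockwise) sense, 0.30 = they bear in the winding-in (clockwise) sense. The wheel turns 0.30 rad (2.4 mm on the dial) between the two without moving the jaw.
- moving_jaw: The steel jaw (78 mm wide, 14 mm thick, 46 mm tall) on the aluminium saddle that the wheel drives along the bed. Origin at the foot of the middle of its working face, on the bed, 40 mm above the bench; the face looks along its -y, the way it moves when winding in.
- block: The aluminium block 75 x 25 x 38 mm that stands loose on the bed between the jaws, 2 to 18 mm short of the fixed jaw. Origin in the middle of its face towards the moving jaw; the block reaches 25 mm from there along its -y, to its face towards the fixed jaw. It needs under 2 N to slide, and is home when it stands flat against the fixed steel jaw.
- spare_block_a: Spare aluminium block 75 x 25 x 38 mm on the bench, to be left alone. Origin under its middle.
- spare_block_b: Second spare aluminium block, the same. To be left alone.
- cartridge: White sealant cartridge, 47 mm across, 244 mm long, lying behind the jig. To be left alone. Origin on its axis, at its flat end.
- tin: Steel tin, 72 mm across, 75 mm tall. To be left alone. Origin under its middle.
- spatula: Spatula 200 mm long, lying on the bench. To be left alone.
- beaker: Clear beaker, 72 mm across, 80 mm tall. To be left alone. Origin under its middle.
- hex_key: Dark steel hex key, 96 mm long and 6 mm thick, lying on the bench. To be left alone.
There are look-alikes about, which are no part of the job. What is shaped like the block but blue or red is not meant.

How it is judged:
By the outcome, as a careful person would: the job done as asked, in the order asked, and still so for the second after the job is handed in, with the robot touching nothing.
It also fails if it takes over 72 s, if anything falls off the work surface, if the arm or the gripper's body presses on something with over 40 N, if the wrist force passes 120 N, or if a joint passes its speed limit or range.

## Working session

There is one attempt and no reset: what is moved stays moved. The work goes in short steps, Python scripts to look and compute and a tool call to move; the robot and the scene stay as the last step left them, time stands still between calls to the robot, and variables do not carry over. Pictures are saved under pics/ and viewed, about 8 in all and at most 12, crops included, and the job is handed in when it is done.

Besides the shell and the picture viewer there is one more tool, called by a JSON object that holds its "name" and its "arguments", one argument or row to a line. apply_moves: Moves the arm, as the interface text tells. Its arguments: {"type":"object","properties":{"deltas":{"type":"array"},"grip_force":{"type":"number"}},"required":["deltas"]}

```bash
mkdir -p pics
python3 - <<'E'
from plant import robot, viewer
import cv2,numpy as np
a=viewer.read_camera("scene");b=viewer.read_camera("top")
cv2.imwrite("pics/s0.png",a);cv2.imwrite("pics/t0.png",b)
for n in("scene","top","wrist"):
    c=viewer.get_calibration(n);print(n,{k:np.round(v,4).tolist() for k,v in c.items()})
print(robot.read_state())
E
```

```text
scene {'fx': 600.3192, 'fy': 600.3192, 'cx': 322.9362, 'cy': 238.4271, 'R': [[-0.8323, 0.5542, 0.0101], [0.431, 0.6586, -0.6169], [-0.3486, -0.5091, -0.787]], 't': [0.4657, -0.1758, 1.4681]}
top {'fx': 496.9811, 'fy': 496.9811, 'cx': 324.6238, 'cy': 241.0583, 'R': [[0.0263, -0.9997, 0.0], [-0.9833, -0.0259, -0.1799], [0.1798, 0.0047, -0.9837]], 't': [-0.0394, 0.5784, 1.0752]}
wrist {'fx': 371.6483, 'fy': 371.6483, 'cx': 317.9452, 'cy': 246.9271, 'R': [[0.2638, -0.9646, -0.0016], [-0.9281, -0.2543, 0.2718], [-0.2626, -0.0703, -0.9623]], 't': [-0.5994, -0.0316, 0.3902]}
{'t': 0.1, 'q': array([-1.38839518e+00,  1.31110397e-01,  1.48914900e+00, -1.15779652e-05,
        1.52301694e+00, -8.54286769e-02]), 'dq': array([ 1.02133199e-03, -2.31239048e-03, -2.27679743e-03, -2.32465530e-03,
       -1.09911931e-03, -7.33054325e-05]), 'joint_torque': array([-1.37595571e-04, -5.61337245e+01, -4.93097734e+01,  7.68997218e-02,
        2.90661387e-02, -1.99333687e-05]), 'tool_pos': array([ 0.15874971, -0.57840902,  0.40378905]), 'orientation': array([-3.11179910e+00, -4.19226209e-01,  1.46248017e-04]), 'force': array([ 0.00900482, -0.04667685,  0.68621459]), 'wrist_torque': array([ 0.0165092 , -0.02970114, -0.02413706]), 'opening': 0.09303377183041793}
```

View pics/s0.png

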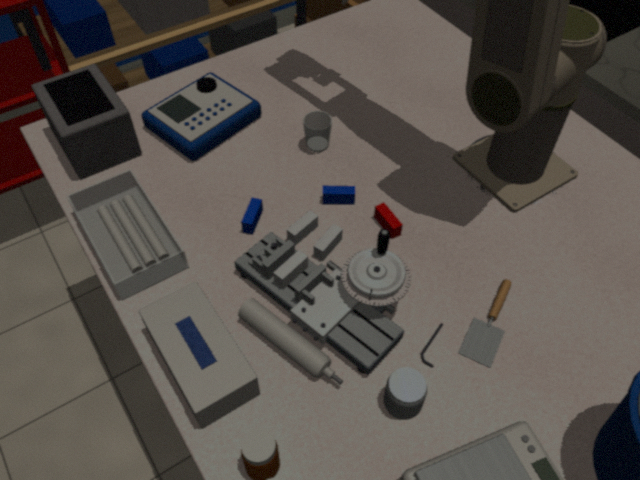

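View pics/t0.png

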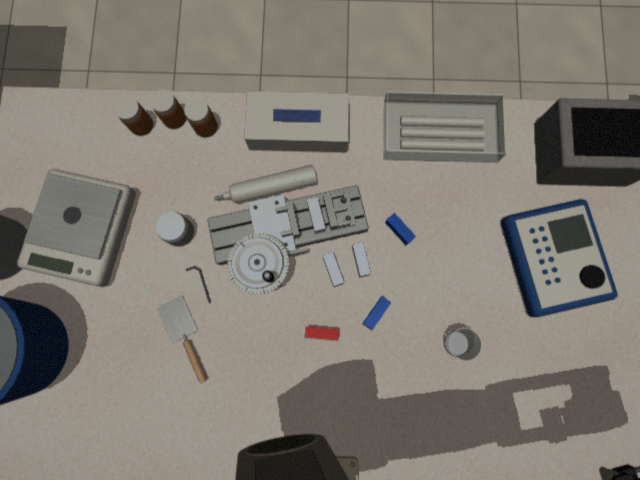

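The top view shows the wheel hub at about (257,262), the handle at (268,276), and the block between the jaws at about (316,214). The fixed jaw is on the right, and the two spares are at (333,268) and (361,259). In the scene view the hub is at about (377,268) and the handle at (383,240).

Run:
```python
import cv2,numpy as np
a=cv2.imread("pics/s0.png")[215:345,225:415];b=cv2.imread("pics/t0.png")[180:300,200:375]
a=cv2.resize(a,(800,547),interpolation=3)[:, :]
b=cv2.resize(b,(800,549),interpolation=3)
cv2.imwrite("pics/c0.png",cv2.resize(a,None,fx=1,fy=1));cv2.imwrite("pics/c1.png",b)
```

```text
(no output)
```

View pics/c0.png

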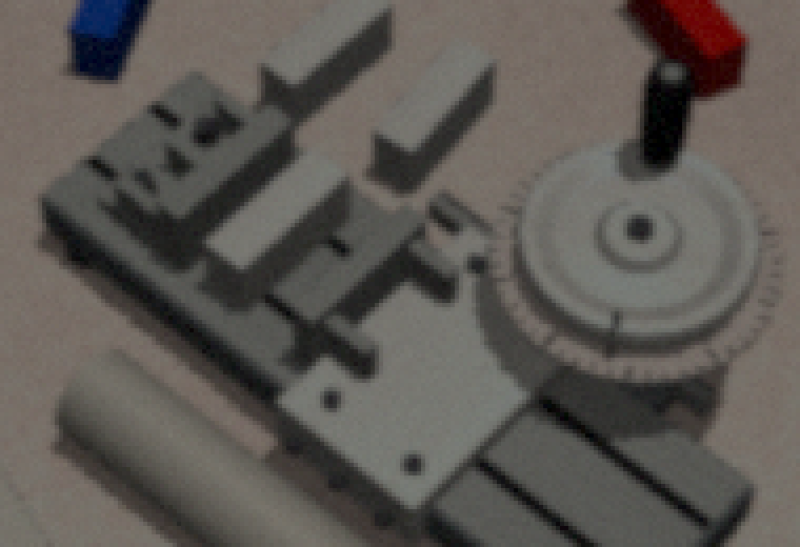

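View pics/c1.png

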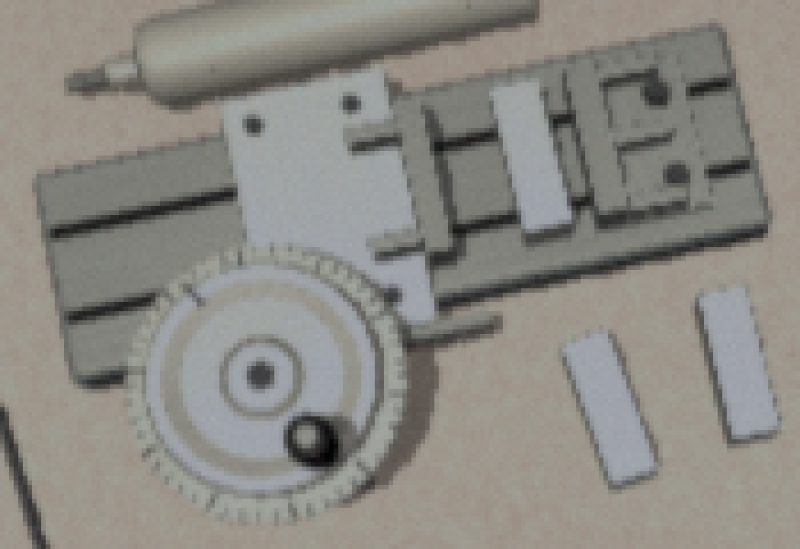

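The crops confirm one bare disc wheel, with its hub bolt at scene (376.5,269) and top (257,262). The black handle's top is at scene (384.6,232) and top (268,276). Possible confusions are the bench spares at top (333,268) and (361,259), and the blue and red blocks at (400,229), (377,313) and (322,333). None of them needs touching. The real block is on the bed at (316,214).

```bash
cat > h.py <<'E'
import numpy as np
from plant import robot, viewer
def ray(n,u,v):
    c=viewer.get_calibration(n);R=np.array(c["R"]);t=np.array(c["t"])
    return -R.T@t, R.T@np.array([(u-c["cx"])/c["fx"],(v-c["cy"])/c["fy"],1])
def tri(p,q):
    (a,d),(b,e)=ray("scene",*p),ray("top",*q)
    s=np.linalg.lstsq(np.c_[d,-e],b-a,rcond=None)[0]
    x,y=a+s[0]*d,b+s[1]*e; return (x+y)/2,np.linalg.norm(x-y)
def plane(n,u,v,z):
    a,d=ray(n,u,v); return a+d*(z-a[2])/d[2]
E
python3 - <<'E'
from h import *
S=lambda x,y:(225+x*190/800,215+y*130/547)
T=lambda x,y:(200+x*175/800,180+y*120/549)
hub,e=tri(S(638,228),T(260,376));print("hub",hub,e)
ht,e=tri(S(672,72),T(312,440));print("handle top",ht,e)
print(np.linalg.norm((ht-hub)[:2]),ht[2]-hub[2])
# jig axis: bed edge bottom-right top view
print("bed corners z=.04",[plane("top",*T(*p),.04).round(4) for p in((37,178),(720,25),(768,225),(80,380))])
print("jaw face top z=.086",[plane("top",*T(*p),.086).round(4) for p in((425,105),(452,245),(603,62),(600,222))])
print("block",[plane("top",*T(*p),.078).round(4) for p in((492,88),(521,228),(545,82),(572,222))])
s=robot.read_state();print(s["tool_pos"],s["force"])
from scipy.spatial.transform import Rotation as Ro
print(Ro.from_rotvec(s["orientation"]).as_matrix().round(3))
E
```

```text
hub [0.51862872 0.11931217 0.11021305] 0.0010408655685620863
handle top [0.48275251 0.0877752  0.16552599] 0.002746258792072992
0.047766966090781085 0.05531294523232677
bed corners z=.04 [array([0.6265, 0.2468, 0.04  ]), array([ 0.7158, -0.0975,  0.04  ]), array([ 0.6119, -0.1232,  0.04  ]), array([0.5242, 0.2184, 0.04  ])]
jaw face top z=.086 [array([0.6576, 0.0486, 0.086 ]), array([0.5884, 0.033 , 0.086 ]), array([ 0.6816, -0.0377,  0.086 ]), array([ 0.6016, -0.0382,  0.086 ])]
block [array([0.6692, 0.0166, 0.078 ]), array([5.993e-01, 2.000e-04, 7.800e-02]), array([ 0.673 , -0.0095,  0.078 ]), array([ 0.6029, -0.0246,  0.078 ])]
[ 0.15874971 -0.57840902  0.40378905] [ 0.00900482 -0.04667685  0.68621459]
[[ 0.964  0.265 -0.   ]
 [ 0.265 -0.964  0.002]
 [ 0.    -0.002 -1.   ]]
```

{"name": "apply_moves", "arguments": {
  "deltas": [
    [60, [35, -40, 0], 0],
    [60, [35, -40, 0], 0],
    [60, [35, -40, 0], 0],
    [60, [35, -40, 0], 0],
    [60, [35, -40, 0], 0]
  ],
  "grip_force": 8
}}

```text
t: 0.72
tool_pos: [0.275, -0.3378, 0.4043]
orientation: [-3.113, -0.419, 0.0]
force: [0.3, -0.0, -0.4]
opening: 0.0601
```

{"name": "apply_moves", "arguments": {
  "deltas": [
    [60, [35, -40, 0], 0],
    [60, [35, -40, 0], 0],
    [60, [35, -40, 0], 0],
    [60, [35, -40, 0], 0],
    [60, [35, -40, 0], 0]
  ]
}}

```text
t: 1.35
tool_pos: [0.3907, -0.0985, 0.4046]
orientation: [3.113, 0.419, 0.0]
force: [0.2, -0.7, 0.5]
opening: 0.0602
```

{"name": "apply_moves", "arguments": {
  "deltas": [
    [60, [35, -40, 0], 0],
    [60, [35, -40, 0], 0],
    [60, [35, -40, 0], 0],
    [60, [25, -30, 0], 0],
    [60, [0, 0, 0], 0]
  ]
}}

```text
t: 1.98
tool_pos: [0.4764, 0.081, 0.4041]
orientation: [-3.112, -0.425, 0.002]
force: [-0.4, -1.5, -0.4]
opening: 0.0598
```

Run:
```python
from h import *
import cv2
c=viewer.get_calibration("wrist");s=robot.read_state()
im=viewer.read_camera("wrist");cv2.imwrite("pics/w0.png",im)
def proj(X):
    p=np.array(c["R"])@X+np.array(c["t"]);r=np.hypot(p[0],p[1]);a=np.arctan2(r,p[2])
    return (c["cx"]+c["fx"]*a*p[0]/r, c["cy"]+c["fy"]*a*p[1]/r)
for X in ([.5186,.1193,.110],[.4848,.0896,.1705],[.4848,.0896,.113]): print(X,np.round(proj(np.array(X)),1))
print(s["tool_pos"],s["orientation"])
np.savez("w0.npz",**c)
```

```text
[0.5186, 0.1193, 0.11] [283.  177.2]
[0.4848, 0.0896, 0.1705] [307.6 253.9]
[0.4848, 0.0896, 0.113] [309.7 231.5]
[0.47643816 0.08095364 0.40408155] [-3.11212962e+00 -4.24962148e-01  1.95838080e-03]
```

View pics/w0.png

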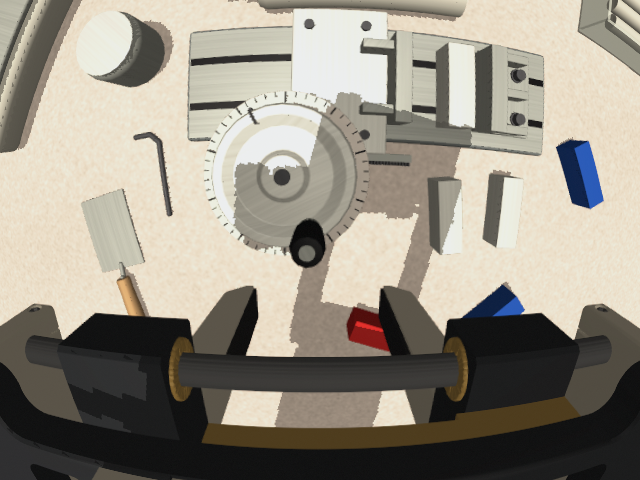

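The wrist view has the hub at (282,177) and the handle top at (307,253), both within 1 px of what I predicted. I'll go down over the handle and grip it.

{"name": "apply_moves", "arguments": {
  "deltas": [
    [60, [10.5, -6.5, 0], 0],
    [60, [0, 0, 30], 0],
    [60, [0, 0, 35], 0],
    [60, [0, 0, 30], 0],
    [60, [0, 0, 0], 0]
  ]
}}

```text
t: 2.65
tool_pos: [0.4835, 0.0871, 0.3073]
orientation: [-3.114, -0.417, 0.008]
force: [0.3, -0.1, -0.4]
opening: 0.06
```

{"name": "apply_moves", "arguments": {
  "deltas": [
    [20, [0, 0, 0], 0],
    [20, [0, 0, 0], 0],
    [20, [0, 0, 0], 0],
    [20, [0, 0, 0], 0],
    [20, [0, 0, 0], 0]
  ]
}}

```text
t: 3.28
tool_pos: [0.4847, 0.0879, 0.3102]
orientation: [-3.113, -0.42, -0.001]
force: [-0.5, 0.3, 2.7]
opening: 0.022
```

```bash
cat >> h.py <<'E'
def table(f0,step,n,r=45.):
    f=f0+step*np.arange(n+1); p=r*np.c_[np.cos(f),np.sin(f)]
    for a,d in zip(f[1:],np.diff(p,axis=0)): print("%.3f"%a,d.round(1).tolist())
X=np.array([.964,.265]);Y=np.array([.265,-.964]);C=np.array([.5186,.1193])
def phi(p,C=C):
    d=np.array(p[:2])-C; return np.arctan2(d@Y,d@X)%(2*np.pi),np.linalg.norm(d)
E
python3 - <<'E'
from h import *
print(phi([.4847,.0879]))
table(2.66,.2,30)
E
```

```text
(np.float64(2.6627304080289598), np.float64(0.04620789975750895))
2.860 [-3.3, -8.3]
3.060 [-1.6, -8.8]
3.260 [0.2, -9.0]
3.460 [1.9, -8.8]
3.660 [3.7, -8.2]
3.860 [5.2, -7.3]
4.060 [6.6, -6.1]
4.260 [7.6, -4.7]
4.460 [8.4, -3.1]
4.660 [8.9, -1.4]
4.860 [9.0, 0.4]
5.060 [8.7, 2.2]
5.260 [8.1, 3.9]
5.460 [7.2, 5.4]
5.660 [5.9, 6.7]
5.860 [4.5, 7.8]
6.060 [2.9, 8.5]
6.260 [1.1, 8.9]
6.460 [-0.7, 9.0]
6.660 [-2.5, 8.6]
6.860 [-4.1, 8.0]
7.060 [-5.6, 7.0]
7.260 [-6.9, 5.7]
7.460 [-7.9, 4.3]
7.660 [-8.6, 2.6]
7.860 [-8.9, 0.8]
8.060 [-8.9, -1.0]
8.260 [-8.6, -2.7]
8.460 [-7.9, -4.4]
8.660 [-6.8, -5.8]
```

{"name": "apply_moves", "arguments": {
  "deltas": [
    [18, [-3.3, -8.3, 0], 0],
    [18, [-1.6, -8.8, 0], 0],
    [18, [0.2, -9.0, 0], 0],
    [18, [1.9, -8.8, 0], 0],
    [18, [0, 0, 0], 0]
  ],
  "grip_force": 8
}}

```text
t: 3.9
tool_pos: [0.4722, 0.1218, 0.3102]
orientation: [-3.113, -0.421, -0.0]
force: [-2.7, -0.2, 7.5]
opening: 0.0222
```

{"name": "apply_moves", "arguments": {
  "deltas": [
    [18, [3.7, -8.2, 0], 0],
    [18, [5.2, -7.3, 0], 0],
    [18, [6.6, -6.1, 0], 0],
    [18, [0, 0, 0], 0],
    [18, [0, 0, 0], 0]
  ]
}}

```text
t: 4.53
tool_pos: [0.4815, 0.1468, 0.3102]
orientation: [-3.112, -0.42, -0.0]
force: [-1.7, 2.0, 4.7]
opening: 0.0224
```

{"name": "apply_moves", "arguments": {
  "deltas": [
    [18, [7.6, -4.7, 0], 0],
    [18, [8.4, -3.1, 0], 0],
    [18, [8.9, -1.4, 0], 0],
    [18, [0, 0, 0], 0],
    [18, [0, 0, 0], 0]
  ]
}}

```text
t: 5.15
tool_pos: [0.5032, 0.1621, 0.3102]
orientation: [-3.112, -0.42, -0.001]
force: [-0.3, 3.6, 5.4]
opening: 0.0221
```

{"name": "apply_moves", "arguments": {
  "deltas": [
    [18, [9, 0.4, 0], 0],
    [18, [8.7, 2.2, 0], 0],
    [18, [0, 0, 0], 0],
    [18, [0, 0, 0], 0]
  ]
}}

```text
t: 5.65
tool_pos: [0.5211, 0.1639, 0.3102]
orientation: [-3.113, -0.42, -0.002]
force: [-0.4, 3.6, 4.4]
opening: 0.0221
```

Run:
```python
from h import *
import cv2
s=robot.read_state();print(s["tool_pos"],s["force"],phi(s["tool_pos"]))
F=[]
for i in range(4):
    b=viewer.read_camera("top");F.append(robot.read_state()["force"])
print(np.round(F,2))
w=viewer.read_camera("wrist")
cv2.imwrite("pics/t1.png",b);cv2.imwrite("pics/w1.png",w)
from scipy.optimize import least_squares
P=np.array([[.4847,.0879],[.4722,.1218],[.4815,.1468],s["tool_pos"][:2]])
print(least_squares(lambda c:np.hypot(*(P-c).T)-.045,[.5186,.1193]).x)
cv2.imwrite("pics/c2.png",np.hstack([cv2.resize(b[180:300,200:375],(400,274),interpolation=3),cv2.resize(w,(400,300))[:274]]))
```

```text
[0.52111955 0.16385347 0.31017948] [-0.38196456  3.57666716  4.35711886] (np.float64(5.037149677897689), np.float64(0.04462464982541953))
[[0.5  3.75 5.21]
 [1.2  4.28 5.17]
 [0.29 2.41 5.47]
 [0.87 4.55 5.44]]
[0.51707318 0.11910734]
```

View pics/c2.png

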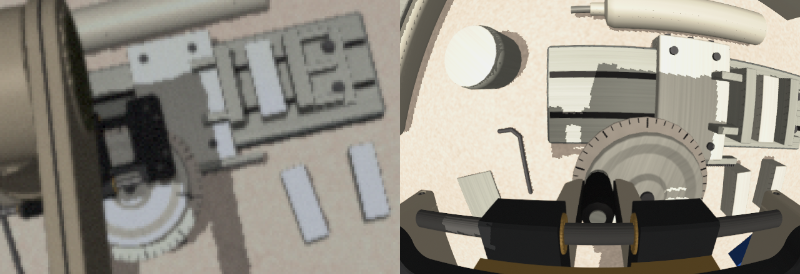

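{"name": "apply_moves", "arguments": {
  "deltas": [
    [18, [8.3, 3.0, 0], 0],
    [18, [7.2, 5.4, 0], 0],
    [18, [5.9, 6.7, 0], 0],
    [18, [0, 0, 0], 0]
  ]
}}

```text
t: 6.4
tool_pos: [0.546, 0.1542, 0.31]
orientation: [3.113, 0.419, 0.001]
force: [0.8, 0.7, 4.7]
opening: 0.0222
```

{"name": "apply_moves", "arguments": {
  "deltas": [
    [18, [4.5, 7.8, 0], 0],
    [18, [2.9, 8.5, 0], 0],
    [18, [0, 0, 0], 0],
    [18, [0, 0, 0], 0]
  ]
}}

```text
t: 6.9
tool_pos: [0.5572, 0.1404, 0.3099]
orientation: [3.113, 0.419, 0.001]
force: [0.4, 0.6, 5.5]
opening: 0.0221
```

Run:
```python
from h import *
import cv2
F=[]
for i in range(3):
    w=viewer.read_camera("wrist");s=robot.read_state();F.append(s["force"])
print(np.round(F,2),s["tool_pos"],phi(s["tool_pos"],np.array([.5171,.1191])))
cv2.imwrite("pics/w2.png",w[0:360,200:640])
```

```text
[[ 0.68 -0.31  5.43]
 [ 0.33  1.07  4.58]
 [ 1.04 -0.01  5.64]] [0.55720114 0.14057371 0.30991059] (np.float64(6.059821025872118), np.float64(0.04548869703207612))
```

View pics/w2.png

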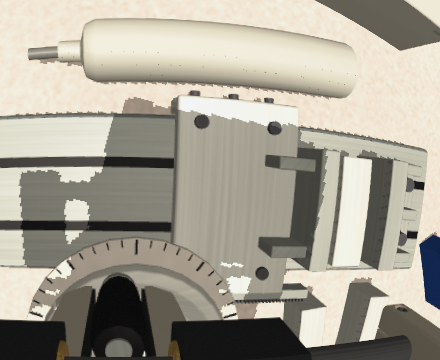

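Run:
```python
from h import *
c=viewer.get_calibration("wrist");R=np.array(c["R"]);t=np.array(c["t"])
def fp(u,v,z):
    d=np.array([u-c["cx"],v-c["cy"]]);r=np.hypot(*d);a=r/c["fx"]
    D=R.T@np.array([*(np.sin(a)*d/r),np.cos(a)]);o=-R.T@t
    return o+D*(z-o[2])/D[2]
J=np.array([.25,-.968,0])
for n,u,v,z in(("jawback",322,210,.086),("jaw",335,210,.086),("blkN",343,210,.078),("blkF",370,210,.078),("fixTop",394,210,.086),("fixBack",407,210,.086)):
    p=fp(u+200,v,z);print(n,p.round(4),round(float(p@J)*1000,1))
from h import table
table(6.06,.1,24)
```

```text
jawback [0.6304 0.0298 0.086 ] 128.8
jaw [0.6334 0.0202 0.086 ] 138.8
blkN [0.6356 0.0083 0.078 ] 150.9
blkF [ 0.6429 -0.0147  0.078 ] 174.9
fixTop [ 0.6494 -0.0299  0.086 ] 191.3
fixBack [ 0.6535 -0.0428  0.086 ] 204.8
6.160 [0.8, 4.4]
6.260 [0.3, 4.5]
6.360 [-0.1, 4.5]
6.460 [-0.6, 4.5]
6.560 [-1.0, 4.4]
6.660 [-1.4, 4.3]
6.760 [-1.9, 4.1]
6.860 [-2.3, 3.9]
6.960 [-2.6, 3.6]
7.060 [-3.0, 3.4]
7.160 [-3.3, 3.0]
7.260 [-3.6, 2.7]
7.360 [-3.8, 2.3]
7.460 [-4.1, 1.9]
7.560 [-4.2, 1.5]
7.660 [-4.4, 1.1]
7.760 [-4.5, 0.6]
7.860 [-4.5, 0.2]
7.960 [-4.5, -0.3]
8.060 [-4.4, -0.7]
8.160 [-4.4, -1.1]
8.260 [-4.2, -1.6]
8.360 [-4.0, -2.0]
8.460 [-3.8, -2.4]
```

{"name": "apply_moves", "arguments": {
  "deltas": [
    [18, [1.1, 8.9, 0], 0],
    [18, [-0.7, 9.0, 0], 0],
    [18, [-2.5, 8.6, 0], 0],
    [18, [-4.1, 8.0, 0], 0],
    [18, [-5.6, 7.0, 0], 0]
  ]
}}

```text
t: 7.68
tool_pos: [0.5567, 0.0974, 0.3098]
orientation: [-3.113, -0.419, -0.0]
force: [-0.3, 2.8, 4.5]
opening: 0.0226
```

{"name": "apply_moves", "arguments": {
  "deltas": [
    [18, [-6.9, 5.7, 0], 0],
    [18, [-7.9, 4.3, 0], 0],
    [18, [-8.6, 2.6, 0], 0],
    [18, [0, 0, 0], 0],
    [18, [0, 0, 0], 0]
  ]
}}

```text
t: 8.3
tool_pos: [0.5371, 0.0788, 0.3097]
orientation: [3.113, 0.419, -0.001]
force: [-0.9, 0.2, 5.7]
opening: 0.022
```

{"name": "apply_moves", "arguments": {
  "deltas": [
    [18, [-4.5, 0.6, 0], 0],
    [18, [-4.5, 0.2, 0], 0],
    [18, [-4.5, -0.3, 0], 0],
    [18, [-4.4, -0.7, 0], 0]
  ]
}}

```text
t: 8.8
tool_pos: [0.52, 0.0744, 0.3098]
orientation: [3.113, 0.419, 0.0]
force: [2.7, 0.8, 4.3]
opening: 0.0219
```

{"name": "apply_moves", "arguments": {
  "deltas": [
    [18, [-4.4, -1.1, 0], 0],
    [18, [-4.2, -1.6, 0], 0],
    [18, [0, 0, 0], 0],
    [18, [0, 0, 0], 0]
  ]
}}

```text
t: 9.3
tool_pos: [0.511, 0.0749, 0.3098]
orientation: [3.113, 0.419, -0.001]
force: [0.5, -0.7, 5.8]
opening: 0.0224
```

```bash
cat >> h.py <<'E'
C2=np.array([.5171,.1191])
def feel(n=3):
    F=[];P=[]
    for i in range(n):
        viewer.read_camera("wrist");s=robot.read_state();F.append(s["force"]);P.append(s["tool_pos"])
    F=np.mean(F,0);p=np.mean(P,0);d=p[:2]-C2;d/=np.linalg.norm(d)
    cw=np.array([d[1],-d[0]])
    f,r=phi(p,C2);print("t %.2f phi %.4f r %.4f F %s along cw %.2f radial %.2f"%(s["t"],f,r,F.round(2),F[:2]@cw,F[:2]@d),p.round(4))
E
python3 - <<'E'
from h import *
feel(4)
table(8.26,.05,24)
E
```

```text
t 9.50 phi 1.9753 r 0.0446 F [ 0.98 -0.56  5.99] along cw -1.04 radial 0.42 [0.511  0.0749 0.3098]
8.310 [-2.0, -0.9]
8.360 [-2.0, -1.0]
8.410 [-1.9, -1.1]
8.460 [-1.9, -1.2]
8.510 [-1.8, -1.3]
8.560 [-1.7, -1.4]
8.610 [-1.7, -1.5]
8.660 [-1.6, -1.6]
8.710 [-1.5, -1.7]
8.760 [-1.4, -1.7]
8.810 [-1.3, -1.8]
8.860 [-1.3, -1.9]
8.910 [-1.2, -1.9]
8.960 [-1.1, -2.0]
9.010 [-1.0, -2.0]
9.060 [-0.9, -2.1]
9.110 [-0.7, -2.1]
9.160 [-0.6, -2.2]
9.210 [-0.5, -2.2]
9.260 [-0.4, -2.2]
9.310 [-0.3, -2.2]
9.360 [-0.2, -2.2]
9.410 [-0.1, -2.2]
9.460 [0.0, -2.2]
```

Run:
```python
from h import *
import cv2
w=viewer.read_camera("wrist");cv2.imwrite("pics/w3.png",cv2.resize(w[0:200,380:640],None,fx=3,fy=3,interpolation=3))
feel(1)
```

```text
t 9.60 phi 1.9749 r 0.0446 F [ 0.5  -0.56  6.56] along cw -0.57 radial 0.49 [0.5111 0.0749 0.3098]
```

View pics/w3.png

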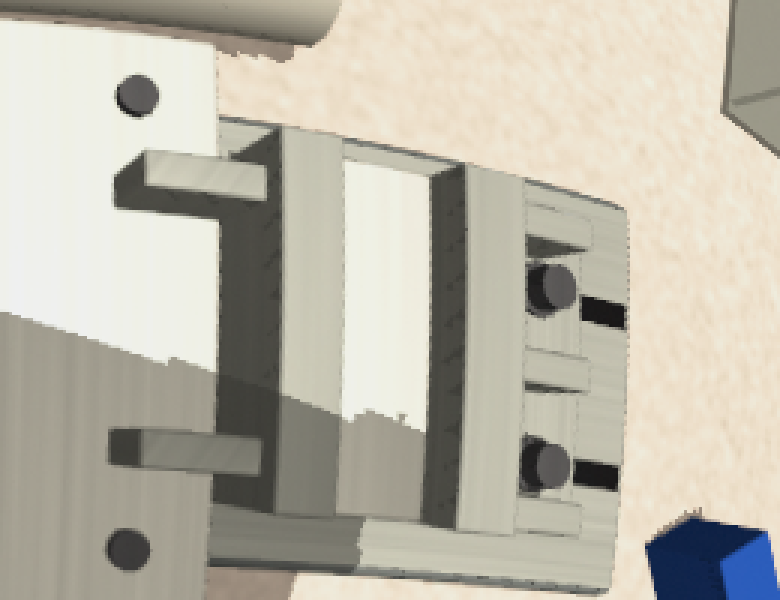

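Run:
```python
from h import *
c=viewer.get_calibration("wrist");R=np.array(c["R"]);t=np.array(c["t"])
def fp(u,v,z):
    d=np.array([380+u/3-c["cx"],v/3-c["cy"]]);r=np.hypot(*d);a=r/c["fx"]
    D=R.T@np.array([*(np.sin(a)*d/r),np.cos(a)]);o=-R.T@t
    return o+D*(z-o[2])/D[2]
J=np.array([.25,-.968,0])
for n,u,v,z in(("jawback",279,350,.086),("jaw",342,350,.086),("blkF",428,350,.078),("fixTop",464,350,.086),("fixBack",522,350,.086)):
    p=fp(u,v,z);print(n,p.round(4),round(float(p@J)*1000,1))
```

```text
jawback [0.6257 0.0145 0.086 ] 142.4
jaw [0.6307 0.0016 0.086 ] 156.1
blkF [ 0.6403 -0.0216  0.078 ] 181.0
fixTop [ 0.6416 -0.0255  0.086 ] 185.1
fixBack [ 0.6476 -0.0396  0.086 ] 200.3
```

The jaw measures 13.7 mm thick against 14 mm nominal, so the scale holds. The jaw is now touching the block, with about 4 mm (0.5 rad) left to home. I'll approach slowly from here.

{"name": "apply_moves", "arguments": {
  "deltas": [
    [18, [-2.0, -0.9, 0], 0],
    [18, [-2.0, -1.0, 0], 0],
    [18, [-1.9, -1.1, 0], 0],
    [18, [-1.9, -1.2, 0], 0],
    [18, [-1.8, -1.3, 0], 0]
  ]
}}

```text
t: 10.22
tool_pos: [0.5004, 0.0776, 0.3098]
orientation: [3.113, 0.419, 0.0]
force: [2.4, -1.5, 4.5]
opening: 0.0217
```

Run:
```python
from h import *
feel(4)
table(8.51,.025,20)
```

```text
t 10.43 phi 2.2234 r 0.0447 F [ 1.94 -1.52  5.57] along cw -2.37 radial 0.68 [0.5003 0.0776 0.3098]
8.535 [-0.9, -0.7]
8.560 [-0.9, -0.7]
8.585 [-0.8, -0.7]
8.610 [-0.8, -0.8]
8.635 [-0.8, -0.8]
8.660 [-0.8, -0.8]
8.685 [-0.8, -0.8]
8.710 [-0.7, -0.8]
8.735 [-0.7, -0.9]
8.760 [-0.7, -0.9]
8.785 [-0.7, -0.9]
8.810 [-0.7, -0.9]
8.835 [-0.6, -0.9]
8.860 [-0.6, -0.9]
8.885 [-0.6, -1.0]
8.910 [-0.6, -1.0]
8.935 [-0.5, -1.0]
8.960 [-0.5, -1.0]
8.985 [-0.5, -1.0]
9.010 [-0.5, -1.0]
```

{"name": "apply_moves", "arguments": {
  "deltas": [
    [18, [-0.9, -0.7, 0], 0],
    [18, [-0.9, -0.7, 0], 0],
    [18, [-0.8, -0.7, 0], 0],
    [18, [-0.8, -0.8, 0], 0]
  ]
}}

```text
t: 10.92
tool_pos: [0.4964, 0.0795, 0.3098]
orientation: [3.113, 0.419, 0.0]
force: [2.1, -2.2, 4.6]
opening: 0.0224
```

```bash
python3 -c "
from h import *
feel(4)"
```

```text
t 11.12 phi 2.3213 r 0.0447 F [ 2.06 -1.03  6.1 ] along cw -2.30 radial -0.04 [0.4964 0.0795 0.3098]
```

{"name": "apply_moves", "arguments": {
  "deltas": [
    [18, [-0.8, -0.8, 0], 0],
    [18, [-0.8, -0.8, 0], 0]
  ]
}}

```text
t: 11.38
tool_pos: [0.4944, 0.0805, 0.3098]
orientation: [3.113, 0.419, -0.0]
force: [1.4, -2.5, 4.4]
opening: 0.0223
```

```bash
python3 -c "
from h import *
feel(4)"
```

```text
t 11.57 phi 2.3719 r 0.0447 F [ 1.71 -1.61  5.57] along cw -2.29 radial 0.52 [0.4944 0.0806 0.3098]
```

{"name": "apply_moves", "arguments": {
  "deltas": [
    [18, [-0.8, -0.8, 0], 0],
    [18, [0, 0, 0], 0]
  ]
}}

```text
t: 11.82
tool_pos: [0.4934, 0.0811, 0.3098]
orientation: [3.113, 0.419, -0.0]
force: [2.1, -0.7, 5.7]
opening: 0.0222
```

```bash
python3 -c "
from h import *
feel(4)"
```

```text
t 12.03 phi 2.3962 r 0.0448 F [ 1.77 -1.54  4.93] along cw -2.31 radial 0.37 [0.4934 0.0811 0.3098]
```

{"name": "apply_moves", "arguments": {
  "deltas": [
    [18, [-0.7, -0.8, 0], 0],
    [18, [0, 0, 0], 0]
  ]
}}

```text
t: 12.28
tool_pos: [0.4925, 0.0817, 0.3098]
orientation: [3.113, 0.419, -0.0]
force: [1.2, -1.5, 5.2]
opening: 0.0225
```

```bash
python3 -c "
from h import *
feel(4)"
```

```text
t 12.47 phi 2.4200 r 0.0448 F [ 1.47 -1.73  5.52] along cw -2.18 radial 0.64 [0.4925 0.0817 0.3098]
```

{"name": "apply_moves", "arguments": {
  "deltas": [
    [18, [-0.7, -0.9, 0], 0],
    [18, [0, 0, 0], 0]
  ]
}}

```text
t: 12.72
tool_pos: [0.4916, 0.0824, 0.3098]
orientation: [3.113, 0.419, -0.0]
force: [2.3, -1.3, 5.6]
opening: 0.0221
```

```bash
python3 -c "
from h import *
feel(4)"
```

```text
t 12.93 phi 2.4453 r 0.0447 F [ 1.69 -2.16  5.82] along cw -2.62 radial 0.82 [0.4916 0.0823 0.3098]
```

{"name": "apply_moves", "arguments": {
  "deltas": [
    [18, [-0.7, -0.9, 0], 0],
    [18, [0, 0, 0], 0]
  ]
}}

```text
t: 13.18
tool_pos: [0.4907, 0.083, 0.3098]
orientation: [3.113, 0.419, -0.001]
force: [0.5, -1.4, 5.5]
opening: 0.0221
```

```bash
python3 -c "
from h import *
feel(4)"
```

```text
t 13.38 phi 2.4706 r 0.0447 F [ 1.42 -1.74  6.16] along cw -2.17 radial 0.57 [0.4907 0.083  0.3098]
```

{"name": "apply_moves", "arguments": {
  "deltas": [
    [18, [-0.7, -0.9, 0], 0],
    [18, [0, 0, 0], 0]
  ]
}}

```text
t: 13.62
tool_pos: [0.4899, 0.0836, 0.3098]
orientation: [3.113, 0.419, 0.0]
force: [2.9, -2.9, 4.2]
opening: 0.022
```

```bash
python3 -c "
from h import *
feel(4)"
```

```text
t 13.82 phi 2.4931 r 0.0447 F [ 2.39 -2.69  5.41] along cw -3.53 radial 0.68 [0.4899 0.0836 0.3098]
```

{"name": "apply_moves", "arguments": {
  "deltas": [
    [18, [-0.4, -0.5, 0], 0],
    [18, [0, 0, 0], 0]
  ]
}}

```text
t: 14.08
tool_pos: [0.4895, 0.084, 0.3098]
orientation: [3.113, 0.419, 0.0]
force: [3.6, -2.5, 4.6]
opening: 0.0222
```

```bash
python3 -c "
from h import *
feel(5)"
```

```text
t 14.32 phi 2.5059 r 0.0446 F [ 3.03 -4.12  5.56] along cw -4.93 radial 1.37 [0.4895 0.084  0.3099]
```

{"name": "apply_moves", "arguments": {
  "deltas": [
    [18, [-0.3, -0.5, 0], 0],
    [18, [0, 0, 0], 0]
  ]
}}

```text
t: 14.58
tool_pos: [0.4892, 0.0844, 0.3099]
orientation: [3.113, 0.419, 0.001]
force: [4.4, -5.5, 4.9]
opening: 0.0222
```

```bash
python3 -c "
from h import *
import cv2
feel(5)
w=viewer.read_camera('wrist');cv2.imwrite('pics/w4.png',cv2.resize(w[0:200,380:640],None,fx=3,fy=3,interpolation=3))
table(8.80,-.2,13)"
```

```text
t 14.82 phi 2.5163 r 0.0446 F [ 4.02 -4.47  4.82] along cw -5.93 radial 0.97 [0.4892 0.0844 0.3099]
8.600 [6.0, 6.7]
8.400 [7.2, 5.4]
8.200 [8.1, 3.9]
8.000 [8.7, 2.2]
7.800 [9.0, 0.4]
7.600 [8.9, -1.4]
7.400 [8.4, -3.1]
7.200 [7.6, -4.7]
7.000 [6.5, -6.2]
6.800 [5.2, -7.3]
6.600 [3.6, -8.2]
6.400 [1.9, -8.8]
6.200 [0.2, -9.0]
```

View pics/w4.png

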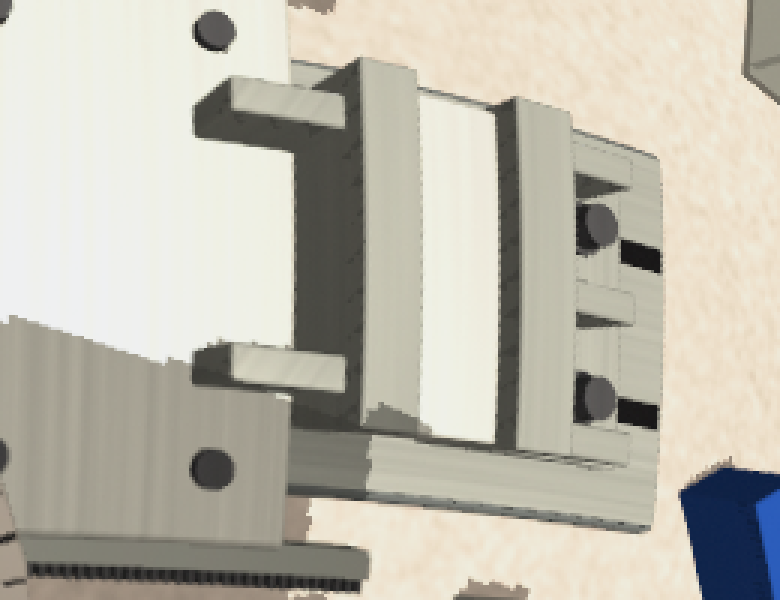

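Firm is confirmed: the handle force rose from 2.2 N to 5.9 N (about 20 N on the block) over only 0.045 rad. The picture shows the block flat between the jaws, and zero is at φ ≈ 8.775. Next I'll back off to about 22 divisions.

{"name": "apply_moves", "arguments": {
  "deltas": [
    [18, [6.2, 6.9, 0], 0],
    [18, [7.2, 5.4, 0], 0],
    [18, [8.1, 3.9, 0], 0],
    [18, [8.7, 2.2, 0], 0],
    [18, [9.0, 0.4, 0], 0]
  ]
}}

```text
t: 15.5
tool_pos: [0.5316, 0.0769, 0.3096]
orientation: [-3.113, -0.419, 0.003]
force: [-2.3, -2.0, 8.0]
opening: 0.0225
```

{"name": "apply_moves", "arguments": {
  "deltas": [
    [18, [8.9, -1.4, 0], 0],
    [18, [8.4, -3.1, 0], 0],
    [18, [7.6, -4.7, 0], 0],
    [18, [6.5, -6.2, 0], 0],
    [18, [5.2, -7.3, 0], 0]
  ]
}}

```text
t: 16.12
tool_pos: [0.561, 0.1086, 0.3097]
orientation: [3.113, 0.419, -0.002]
force: [-0.3, -2.8, 6.4]
opening: 0.0221
```

{"name": "apply_moves", "arguments": {
  "deltas": [
    [18, [3.6, -8.2, 0], 0],
    [18, [1.9, -8.8, 0], 0],
    [18, [0.2, -9.0, 0], 0],
    [18, [-1.6, -8.8, 0], 0],
    [18, [0, 0, 0], 0]
  ]
}}

```text
t: 16.75
tool_pos: [0.5554, 0.1439, 0.3097]
orientation: [-3.112, -0.421, 0.001]
force: [1.4, 1.2, 5.0]
opening: 0.0223
```

```bash
python3 -c "
from h import *
feel(4);print(robot.read_state()['q'].round(3))"
```

```text
t 16.95 phi 5.9802 r 0.0456 F [0.57 1.09 6.04] along cw -0.61 radial 1.07 [0.5555 0.1438 0.3097]
[1.630e-01 1.250e-01 1.671e+00 1.000e-03 1.347e+00 1.466e+00]
```

{"name": "apply_moves", "arguments": {
  "deltas": [
    [18, [0, 0, 0], 0.155],
    [18, [0, 0, 0], 0.155],
    [18, [0, 0, 0], 0.155],
    [18, [0, 0, 0], 0.155],
    [18, [0, 0, 0], 0.155]
  ]
}}

```text
t: 17.58
tool_pos: [0.5557, 0.1438, 0.3099]
orientation: [-3.038, 0.795, 0.001]
force: [2.8, 1.4, 5.2]
opening: 0.0221
```

{"name": "apply_moves", "arguments": {
  "deltas": [
    [18, [0, 0, 0], 0.155],
    [18, [0, 0, 0], 0],
    [18, [0, 0, 0], 0]
  ]
}}

```text
t: 17.95
tool_pos: [0.5558, 0.1438, 0.3099]
orientation: [-2.97, 1.02, 0.0]
force: [3.2, 1.7, 5.9]
opening: 0.0224
```

```bash
python3 -c "
from h import *
from scipy.spatial.transform import Rotation as Ro
feel(4);s=robot.read_state();print(s['q'].round(3));R=Ro.from_rotvec(s['orientation']).as_matrix();print(R.round(3), np.arctan2(R[:2,0]@Y,R[:2,0]@X))
table(5.98-.93,.1,10)
table(5.98-.93+1.0,.05,8)"
```

```text
t 18.15 phi 5.9838 r 0.0459 F [3.3  1.65 4.78] along cw 0.38 radial 3.67 [0.5558 0.1438 0.3099]
[1.630e-01 1.250e-01 1.670e+00 1.000e-03 1.346e+00 2.396e+00]
[[ 0.789 -0.615  0.   ]
 [-0.615 -0.789  0.001]
 [-0.001 -0.001 -1.   ]] 0.9300877781936095
5.150 [4.2, 1.7]
5.250 [4.0, 2.1]
5.350 [3.7, 2.5]
5.450 [3.5, 2.9]
5.550 [3.2, 3.2]
5.650 [2.8, 3.5]
5.750 [2.5, 3.8]
5.850 [2.1, 4.0]
5.950 [1.7, 4.2]
6.050 [1.3, 4.3]
6.100 [0.5, 2.2]
6.150 [0.4, 2.2]
6.200 [0.2, 2.2]
6.250 [0.1, 2.2]
6.300 [0.0, 2.2]
6.350 [-0.1, 2.2]
6.400 [-0.2, 2.2]
6.450 [-0.3, 2.2]
```

```bash
python3 -c "
from h import *
from scipy.optimize import least_squares
P=np.array([(.4722,.1218),(.4815,.1468),(.5032,.1621),(.5211,.1639),(.546,.1542),(.5572,.1404),(.5371,.0788),(.52,.0744),(.511,.0749),(.5004,.0776),(.4916,.0823),(.4892,.0844),(.5316,.0769),(.561,.1086),(.5555,.1439)])
s=least_squares(lambda c:np.hypot(*(P-c[:2]).T)-c[2],[.517,.119,.045]);print(s.x,(s.fun*1e3).round(2))
c=s.x[:2]
for p in [(.4907,.083),(.4899,.0836),(.4895,.084),(.4892,.0844),(.5558,.1438)]: print(phi(p,c))
"
```

```text
[0.5173398  0.1193929  0.04503847] [ 0.17  0.08 -0.05 -0.37  0.05  0.02  0.11  0.03 -0.1   0.06  0.11 -0.13
 -0.22 -0.06  0.31]
(np.float64(2.470950946384706), np.float64(0.045101245258455984))
(np.float64(2.4931238645177762), np.float64(0.04510071542851814))
(np.float64(2.505578367499976), np.float64(0.04503012387761567))
(np.float64(2.5163369998868834), np.float64(0.04490380406774234))
(np.float64(5.985977321893304), np.float64(0.045550995364314194))
```

{"name": "apply_moves", "arguments": {
  "deltas": [
    [18, [4.2, 1.7, 0], 0],
    [18, [4.0, 2.1, 0], 0],
    [18, [3.7, 2.5, 0], 0],
    [18, [3.5, 2.9, 0], 0],
    [18, [3.2, 3.2, 0], 0]
  ]
}}

```text
t: 18.77
tool_pos: [0.5627, 0.1226, 0.3097]
orientation: [-2.97, 1.02, 0.002]
force: [1.7, 2.5, 4.4]
opening: 0.0224
```

{"name": "apply_moves", "arguments": {
  "deltas": [
    [18, [2.8, 3.5, 0], 0],
    [18, [2.5, 3.8, 0], 0],
    [18, [2.1, 4.0, 0], 0],
    [18, [0, 0, 0], 0],
    [18, [0, 0, 0], 0]
  ]
}}

```text
t: 19.4
tool_pos: [0.5614, 0.109, 0.3096]
orientation: [-2.971, 1.021, 0.003]
force: [-0.0, 0.8, 6.0]
opening: 0.0221
```

```bash
python3 -c "
from h import *
feel(4)"
```

```text
t 19.60 phi 0.4929 r 0.0454 F [0.1  1.25 5.97] along cw -1.24 radial -0.18 [0.5614 0.109  0.3096]
```

{"name": "apply_moves", "arguments": {
  "deltas": [
    [18, [1.7, 4.2, 0], 0],
    [18, [1.3, 4.3, 0], 0],
    [18, [0.9, 4.4, 0], 0],
    [18, [0, 0, 0], 0],
    [18, [0, 0, 0], 0]
  ]
}}

```text
t: 20.23
tool_pos: [0.5564, 0.0965, 0.3095]
orientation: [-2.971, 1.021, 0.003]
force: [-0.6, 1.6, 5.2]
opening: 0.0223
```

```bash
sed -i 's/C2=.*/C2=np.array([.51734,.11939])/' h.py; python3 -c "
from h import *
feel(4)"
```

```text
t 20.43 phi 0.7983 r 0.0452 F [-1.08  1.29  5.95] along cw -0.57 radial -1.59 [0.5564 0.0965 0.3094]
```

{"name": "apply_moves", "arguments": {
  "deltas": [
    [18, [0.3, 2.7, 0], 0],
    [18, [0.1, 2.7, 0], 0],
    [18, [0, 0, 0], 0],
    [18, [0, 0, 0], 0]
  ]
}}

```text
t: 20.92
tool_pos: [0.5533, 0.0922, 0.3094]
orientation: [-2.97, 1.02, 0.004]
force: [-0.5, 2.3, 6.6]
opening: 0.0222
```

```bash
python3 -c "
from h import *
feel(4)"
```

```text
t 21.12 phi 0.9151 r 0.0451 F [-0.66  2.99  5.67] along cw -1.99 radial -2.33 [0.5534 0.0922 0.3094]
```

{"name": "apply_moves", "arguments": {
  "deltas": [
    [18, [-0.2, 1.2, 0], 0],
    [18, [-0.2, 1.1, 0], 0],
    [18, [0, 0, 0], 0],
    [18, [0, 0, 0], 0]
  ]
}}

```text
t: 21.62
tool_pos: [0.5517, 0.0906, 0.3095]
orientation: [-2.97, 1.02, 0.003]
force: [0.2, 2.2, 5.7]
opening: 0.022
```

```bash
python3 -c "
from h import *
feel(4)
import cv2
c=viewer.get_calibration('wrist');w=viewer.read_camera('wrist')
cv2.imwrite('pics/w5.png',w);np.savez('w5.npz',**c)"
```

```text
t 21.82 phi 0.9645 r 0.0448 F [0.12 2.32 5.32] along cw -1.86 radial -1.40 [0.5517 0.0906 0.3095]
```

View pics/w5.png

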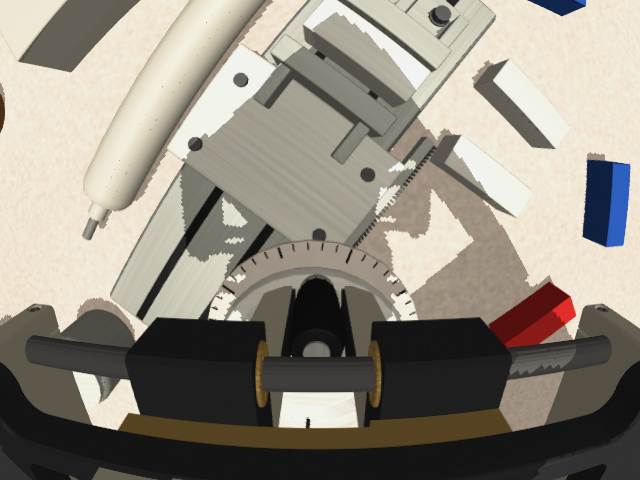

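{"name": "apply_moves", "arguments": {
  "deltas": [
    [18, [-0.2, 0.4, 0], 0],
    [18, [0, 0, 0], 0],
    [18, [0, 0, 0], 0]
  ]
}}

```text
t: 22.25
tool_pos: [0.5514, 0.0904, 0.3095]
orientation: [-2.97, 1.02, 0.003]
force: [0.1, 2.4, 5.4]
opening: 0.0223
```

```bash
python3 -c "
from h import *
feel(5)"
```

```text
t 22.50 phi 0.9728 r 0.0447 F [0.4  2.23 5.75] along cw -1.96 radial -1.14 [0.5514 0.0904 0.3095]
```

{"name": "apply_moves", "arguments": {
  "deltas": [
    [26, [0, 0, 0], 0],
    [32, [0, 0, 0], 0],
    [45, [0, 0, 0], 0],
    [60, [0, 0, 0], 0],
    [60, [0, 0, 0], 0]
  ]
}}

```text
t: 23.12
tool_pos: [0.5517, 0.0896, 0.3097]
orientation: [2.971, -1.021, -0.0]
force: [-0.8, -0.2, 1.0]
opening: 0.0569
```

{"name": "apply_moves", "arguments": {
  "deltas": [
    [60, [0, 0, -10], 0],
    [60, [0, 0, -20], 0],
    [60, [0, 0, -30], 0],
    [60, [0, 0, -35], 0],
    [60, [0, 0, 0], 0]
  ]
}}

```text
t: 23.75
tool_pos: [0.5528, 0.0897, 0.4105]
orientation: [-2.968, 1.02, -0.012]
force: [0.5, 0.2, 0.1]
opening: 0.0603
```

{"name": "apply_moves", "arguments": {
  "deltas": [
    [60, [-25, -20, -10], 0],
    [60, [-35, -20, 0], 0],
    [60, [-30, -20, 0], 0],
    [60, [0, 0, 0], 0],
    [60, [0, 0, 0], 0]
  ]
}}

```text
t: 24.38
tool_pos: [0.5177, 0.192, 0.4148]
orientation: [2.971, -1.02, 0.0]
force: [0.7, -0.6, -0.2]
opening: 0.06
```

```bash
python3 -c "
from h import *
import cv2
print(robot.read_state()['tool_pos'],robot.read_state()['force'])
c=viewer.get_calibration('wrist');w=viewer.read_camera('wrist')
cv2.imwrite('pics/w6.png',w);np.savez('w6.npz',**c)
p=lambda X:(lambda q:(lambda r:(c['cx']+c['fx']*np.arctan2(r,q[2])*q[0]/r,c['cy']+c['fx']*np.arctan2(r,q[2])*q[1]/r))(np.hypot(q[0],q[1])))(np.array(c['R'])@X+np.array(c['t']))
for X in ([.5186,.1193,.11],[.64,-.02,.086],[.552,.0905,.1705]): print(np.round(p(np.array(X))))"
```

```text
[0.51773719 0.19204727 0.41483467] [ 0.71970196 -0.63406526 -0.21454762]
[391. 185.]
[424. -18.]
[415. 124.]
```

View pics/w6.png

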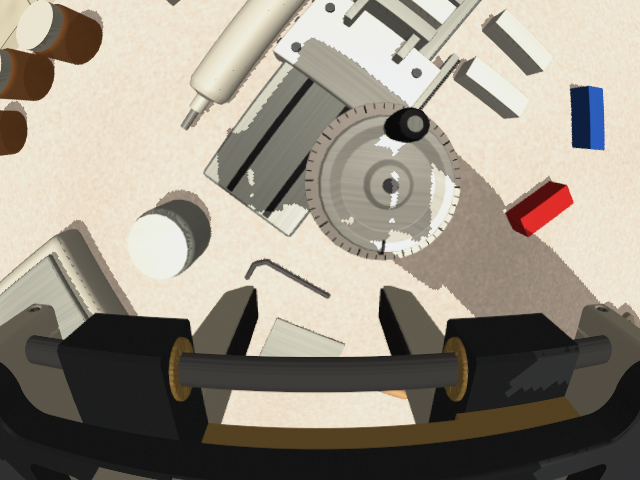

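{"name": "apply_moves", "arguments": {
  "deltas": [
    [60, [40, 20, 0], 0],
    [60, [50, 20, 0], 0],
    [60, [50, 20, 0], 0],
    [60, [0, 0, 0], 0],
    [60, [0, 0, 0], 0]
  ]
}}

```text
t: 25.05
tool_pos: [0.5912, 0.058, 0.4145]
orientation: [-2.97, 1.024, 0.001]
force: [-0.1, 0.4, 0.2]
opening: 0.0601
```

```bash
python3 -c "
from h import *
import cv2
print(robot.read_state()['tool_pos'])
c=viewer.get_calibration('wrist');w=viewer.read_camera('wrist')
cv2.imwrite('pics/w7.png',w);np.savez('w7.npz',**c)
p=lambda X:(lambda q:(lambda r:(c['cx']+c['fx']*np.arctan2(r,q[2])*q[0]/r,c['cy']+c['fx']*np.arctan2(r,q[2])*q[1]/r))(np.hypot(q[0],q[1])))(np.array(c['R'])@X+np.array(c['t']))
u,v=p(np.array([.635,-.005,.086]));print(u,v)
x0=int(np.clip(u-100,0,440));y0=int(np.clip(v-75,0,330));print(x0,y0)
cv2.imwrite('pics/c7.png',cv2.resize(w[y0:y0+150,x0:x0+200],None,fx=4,fy=4,interpolation=3))"
```

```text
[0.59124678 0.05797441 0.41445693]
344.8291405624139 147.20016099451368
244 72
```

View pics/c7.png

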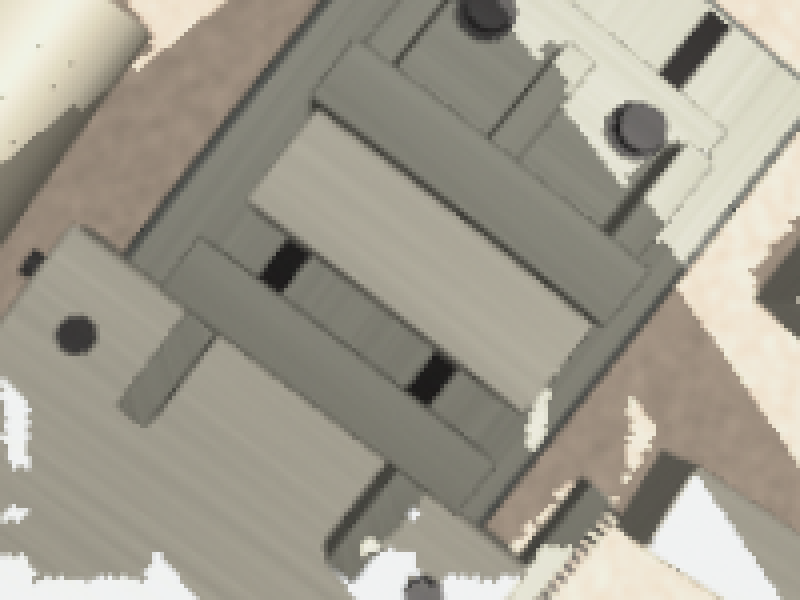

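```bash
python3 -c "
import numpy as np
c=np.load('w7.npz');R=c['R'];t=c['t']
def fp(u,v,z,ox=244,oy=72,k=4):
    d=np.array([ox+(u+.5)/k-.5-c['cx'],oy+(v+.5)/k-.5-c['cy']]);r=np.hypot(*d);a=r/c['fx']
    D=R.T@np.array([*(np.sin(a)*d/r),np.cos(a)]);o=-R.T@t
    return (o+D*(z-o[2])/D[2])[:2]
L={'back':((162,287),(460,512),.086),'front':((203,238),(494,465),.086),'blkN':((250,200),(522,408),.078),'blkF':((313,107),(592,322),.078),'fix':((315,97),(602,320),.086),'fixb':((357,40),(648,267),.086)}
a,b=[fp(*p,.086) for p in L['front'][:2]];e=(b-a)/np.linalg.norm(b-a);n=np.array([-e[1],e[0]])
if n[1]>0:n=-n
for k,(p,q,z) in L.items(): 
  P,Q=fp(*p,z),fp(*q,z);print(k,(1e3*(P-a)@n).round(1),(1e3*(Q-a)@n).round(1),'len',round(1e3*np.linalg.norm(P-Q),1))
# wheel angle from w6: handle top vs hub
c=np.load('w6.npz');R=c['R'];t=c['t'];from h import phi
for f,h,b in (('w0.npz',(307,253),(282,177.5)),('w6.npz',(415,123),(391,185))):
  c=np.load(f);R=c['R'];t=c['t']
  H=fp(*h,.1685,0,0,1);B=fp(*b,.11,0,0,1);print(f,H,B,phi(H,B))
"
```

```text
back -13.1 -12.2 len 77.7
front 0.0 -0.0 len 76.5
blkN 12.3 13.3 len 72.5
blkF 36.1 37.3 len 74.5
fix 37.1 38.1 len 74.9
fixb 52.0 53.1 len 76.1
w0.npz [0.48466493 0.08998243] [0.51821805 0.11993454] (np.float64(2.681107787000984), np.float64(0.04497711443808527))
w6.npz [0.55232305 0.08929702] [0.51824543 0.11912158] (np.float64(0.9872100181909574), np.float64(0.04528562637838559))
```

```bash
python3 -c "
from plant import order,robot
print(order.close_job(), robot.read_state()['t'])"
```

```text
the job is handed in; nothing more can be done
the job is handed in; nothing more can be done
```

I set the jaw to 12 divisions open from zero, with the last approach clockwise only, and handed the job in at about 25 s of the 72 s allowed. I found nothing that clearly disagrees with 12 mm, but my checks are only good to a few tenths of a millimetre at best.

- **Zero:** I gripped the free-spinning handle and wound in until the wheel went firm. The handle force rose from about 2.2 N to 5.9 N, so the block saw roughly 20 N. A picture at that moment showed the block flat against the fixed jaw.
- **Backing off and setting:** I wound back to about 22 divisions, then came in clockwise to 12 without overshooting.
- **Release:** I opened the fingers along the handle's circle so they would not drag the wheel, then lifted clear. The force on the tool was about zero afterwards, and the arm is touching nothing.

**Wheel angle:** After release, the handle and hub in the wrist picture gave a wheel angle of 0.987 rad. The target was 0.984 rad (12 divisions from zero), so the release did not visibly move it.

**Jaw-to-block gap:** The last close-up measured 12.3–13.3 mm. My edge picks made the jaw and the block both come out about 1 mm too narrow, so the true gap is about 12 mm, give or take 0.5 mm.

**Zero uncertainty:** I turned the gripper on the handle between finding zero and setting the mark. That leaves about 0.2 mm of doubt in the setting.

The other things on the bench were not touched.

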